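# Set out a tube on the sprung length gauge and hold the pointer at the mark

### The job

Get the square steel tube ready for marking out on the length gauge: lay it in the gauge's channel, push it along until you feel it meet the end stop, and let it go. Then take the black pull grip, draw the sprung pointer rod out until its needle stands over the white band of the red rider, and finish holding it there so that a workmate can strike the line along the pointer blade. Do not let the rod snap back, do not shift the rider, and leave the soapstone, bolt and spanner where they lie.

Things in the scene. Friction and masses are not known exactly. Their poses are not given: they have to be found in the camera images.
- gauge: length gauge, screwed down: dark steel plate 170 x 330 x 10 mm, origin under its centre on the bench, z up, y = the direction in which the rod is drawn out, x = from the rule toward the channel. All 'gauge mm' below are in this frame. It carries the channel, end stop and rod housing, and a steel rule along y at x = -60 (26 wide, top z = 20, y = -50 to 100)
- channel (a point): middle of the channel's floor, at gauge mm (50, 36, 10). The channel runs along gauge y, 35 mm wide between two aluminium rails that are 9 wide and 8 high (tops z = 18) from y = -24 to 96; it is open at the +y end, so the seated tube overhangs the rails by 29 mm
- stop_face (a point): middle of the end stop's face toward the tube, at gauge mm (50, -25, 25): a steel block across the -y end of the channel, top z = 36 (two bolt heads to z = 40)
- housing_mouth (a point): brass mouth of the blue housing tube, at gauge mm (-15, -48, 60), where the rod comes out toward gauge +y. The housing (diameter 24, collars 28) reaches back to y = -163 on two grey clamps 36 wide, tops z = 78
- rod_travel (a joint): how far the steel rod (diameter 12 mm) is drawn out of its housing along gauge +y, m: 0 = home, end of travel 0.105. An inner spring pulls it home with 3.6 N at 0, rising 0.6 N a cm to 10 N, plus 0.4 N of friction
- pointer_rod: the sliding rod with its pointer and pull grip. Origin in the black spool-shaped pull grip on the rod's end, on the rod's axis: gauge mm (-15, 0, 60) with the rod home. Axes as the gauge's, spool axis y. From the origin, along y: neck of 20 mm diameter from -14 to 15 mm, flanges of 32 mm diameter, whole grip -21 to 25 mm. Easily taken by the neck from above, fingers closing along x
- needle (a point): free end of the pointer's black needle (2 mm wide, along gauge x), gauge mm (-60, -35, 32) with the rod home; moves with the rod, passes 3 mm above the rider. In line with it at y = -35 the pointer has a block on the rod (top z = 74 mm) and a 6 mm wide steel blade across the channel to x = 74 mm, underside z = 46, 6 mm above the seated tube; at home the blade is over the end stop
- rider (a joint): where the red rider is set on the rule, m along the gauge's y, same zero and direction as the rod: the needle is on the middle of the band when both joints read the same. The rider is clamped (about 20 N to shift)
- rider_band (a point): middle of the white band, 8 mm wide along the gauge's y and 30 mm long along x, on top of the red rider (36 x 22 x 8 mm, top z = 27 mm)
- square_tube: loose dark square steel tube offcut 30 x 150 x 30 mm (long axis y), 0.25 to 0.5 kg, lying on the bench left of the gauge; origin at the centre of its underside. Seated, its middle is 75 mm from the stop face; either end may go to the stop
- tube_centre (a point): centre of the square tube, 15 mm above its underside
- soapstone: white marking stick 11 x 91 x 11 mm, bystander, origin under its centre
- bolt: steel hex bolt 22 x 69 x 23 mm, bystander, origin under its centre
- spanner: open-ended spanner 25 x 157 x 10 mm, bystander, origin under its centre
Mind the look-alikes: they are no part of the job. Several things have the shape of the square_tube; the one meant has the colours described above.

How it is judged (in metres and radians):
On the way, in this order (a step that is already met when the one before it is completed fails the run):
1. the tube lies in the channel against the end stop, released (y of tube_centre in the frame of stop_face between 0.072 and 0.0775 m and z of tube_centre in the frame of gauge below 0.028 m and x of tube_centre in the frame of stop_face between -0.005 and 0.005 m and angle between the y axis of square_tube and the y axis of gauge, either way round below 0.05 rad and contact force between the fingers and square_tube below 0.3 N), for 0.2 s.
2. the needle is drawn out over the white band (y of needle in the frame of rider_band between -0.004 and 0.004 m and contact force between the fingers and pointer_rod above 1 N and distance between the grasp point and pointer_rod below 0.04 m), for 0.2 s.
At the end, for the whole second after the job is handed in: The fingers hold the pull grip (over 1 N, tool within 40 mm of its middle), the rod is still and the needle within 4 mm of the middle of the white band; the tube lies still in the channel within 2.5 mm of the end stop, touched by neither arm nor pointer (all of step 2 and velocity of joint rod_travel between -0.01 and 0.01 m/s and contact force between square_tube and pointer_rod below 0.3 N and contact force between the arm and square_tube below 0.3 N and y of tube_centre in the frame of stop_face between 0.072 and 0.0775 m and z of tube_centre in the frame of gauge below 0.028 m and x of tube_centre in the frame of stop_face between -0.005 and 0.005 m and angle between the y axis of square_tube and the y axis of gauge, either way round below 0.05 rad and linear speed of square_tube below 0.01 m/s); the arm keeps its last pose, push and grip.
It fails at once if the rod snaps back (faster than 0.3 m/s homeward) (velocity of joint rod_travel below -0.3 m/s).
It fails at once if the rider is shifted by more than 3 mm (distance of rider_band from where it was at the start of the episode above 0.003 m).
It fails at once if the soapstone, bolt or spanner is moved by more than 20 mm (distance of any of soapstone, bolt, spanner from where it was at the start of the episode above 0.02 m).
It also fails if it takes over 48 s, if anything falls off the work surface, if the arm or the gripper's body presses on something with over 40 N, if the wrist force passes 120 N, or if a joint passes its speed limit or range.

### The arm

A 6-joint arm with a two-finger parallel gripper is mounted at the origin on a cart in front of the work surface, level with it; the furniture and walls round the work are solid. World frame = base frame: x ahead of the robot, y to its left, z up, the work surface at z = 0. Lengths are in mm, angles in rad, forces in N, time in s.
With the tool pointing down it reaches from about 300 to 775 mm from the base axis. Payload 14.6 kg.
Tool frame: the origin (TCP) lies between the finger pads; the fingertips stand manip.tip_reach ahead of it and the grasp point (between the pads) lies 5 mm behind it (manip.tip_reach is the distance from the TCP to the fingertips, in mm); z points along the fingers, y is the line along which they close (so a half turn about z gives the same grasp; the last joint's range is limited). The gripper opens to 94 mm and grips with 3 to 60 N. Pads are 16 mm wide; open, the fingers measure 119 mm over their backs; the gripper's body (75 mm by 177 mm) begins 78 mm behind the grasp point.
Start: joints at [1.095, 0.3, 1.521, -0, 1.321, -0.067], TCP at [218.626, 504.67, 189.646] pointing down, gripper open.
Joint ranges: [-3.03, 3.03], [-0.79, 2.21], [0.23, 2.52], [-1.04, 4.18], [0, 3.07], [-2.55, 2.55]. Speed limits (rad/s): [2.22, 2.22, 2.57, 3.14, 3.14, 3.14].

### API

Orientations are given as [roll, pitch, yaw] about the fixed x, y, z axes, in that order (R = Rz(yaw) Ry(pitch) Rx(roll)).
In Python, from cell import manip gives the robot as it stands. The module is installed in compiled form; this text tells all that it offers.
- The arm moves only by the shell command python3 -m creep 'ROWS' [FORCE]. ROWS is JSON, a list of rows, each a list of 3 entries, a list of its own where there are three numbers: the opening, from -1 (shut) to 1 (fully open), then the shift along the tool's x, y, z in cm, then the turn about the tool's z in units of 5 degrees (1.0 is 5 degrees). In form: [[grip, [tx, ty, tz], roll], ...]. A call has 1 to 12 rows; each row is the pose to reach, as a shift and turn from the pose commanded when the call began, along the tool's axes at that moment; what a row does not reach only later rows make up. A row lasts 1/10 s, in which the tool goes at most 50 mm and 8.59 degrees, less where a joint would pass 70% of its speed; a pose out of reach is approached as far as the arm can. A call with a gripper value outside its range is refused whole. The fingers move at their own pace and stop on an object; FORCE is the grip in N (left out, the last holds). Time passes only in rows, so rows that repeat a pose let the fingers close. It gives the time, the measured TCP pose, the force, the opening and the grip force at its end, in the units of the state.
- manip.read_state(): the state, without advancing time (a new reading comes with each control period).
- manip.camera(name): name is "scene" or "top" or "wrist"; returns the picture (480x640x3 uint8, red, green, blue); there is no depth.
- manip.camera_params(name): a dict with "fovy" (degrees; the focal length in pixels is half the picture's height over the tangent of half this angle, whatever the lens; pixels are square), "cx", "cy" (the principal point, pixels), "origin" and "attitude" of the camera in the world. Camera axes: x right, y down, z forward; pixel columns grow to the right and rows downward; lengths in mm; the calibration is good to about 2 mm. A picture is of the moment at which its call begins: read the wrist's pose just before it. camera_params takes no time and is no camera call; for the wrist camera it gives the pose at the moment of the call.
- manip.sign_off(): hands the job in; it is judged then, once.
The state is a dict: "clock": time; "joints": joint angles; "qd": joint speeds; "effort": joint torques, N m; "eef_pos": TCP position; "eef_rot": TCP orientation; "wrist_force": force on the tool from outside, world axes, zero at the start; "moment": the same for the moment, N m; "finger_gap": finger opening in mm; "finger_force": force on a finger pad.
Only numpy, scipy, OpenCV 4.12 (cv2) and the standard library are available. Lean on these libraries where they do the work, as an engineer would, in place of code of your own. Each camera call takes 0.05 s, during which the arm holds its last target. There are 200 camera calls.

## Working session

There is one attempt and no reset: what is moved stays moved. The work goes in short steps, Python scripts to look and compute and a shell command to move; the robot and the scene stay as the last step left them, time stands still between calls to the robot, and variables do not carry over. Pictures are saved under pics/ and viewed, at most 10 in all, crops included, and the job is handed in when it is done.

```bash
mkdir -p pics; ls; python3 - <<'E'
from cell import manip
import cv2,json
print(manip.read_state(), manip.tip_reach)
for n in("top","scene"):
    p=manip.camera_params(n); print(n,p)
    cv2.imwrite(f"pics/{n}0.png",manip.camera(n)[:,:,::-1])
E
```

```text
pics
{'clock': 0.0, 'joints': array([ 1.09540353e+00,  3.00470847e-01,  1.52157479e+00, -2.59216843e-07,
        1.32067233e+00, -6.66232997e-02]), 'qd': array([-1.47238343e-03, -3.01156620e-04, -2.27398419e-05, -2.38815118e-04,
        1.93411671e-03,  2.25216928e-04]), 'effort': array([-2.25498243e-04, -5.31809199e+01, -3.52744675e+01,  7.08105974e-02,
        2.44509632e-02, -8.13506813e-05]), 'eef_pos': array([218.50458044, 504.43824918, 189.08913272]), 'eef_rot': array([-3.14046982e+00, -7.46658370e-05,  2.73282318e+00]), 'wrist_force': array([-0.33650324, -0.10872114,  0.06557181]), 'moment': array([ 0.04294385, -0.03090581, -0.04378881]), 'finger_force': 0.0, 'finger_gap': 93.78825389117239} 14.0
top {'fovy': 42.28099145804297, 'cx': 324.57991409560873, 'cy': 231.68143036143073, 'origin': array([ 244.09539176,  133.30193111, 1718.63504181]), 'attitude': array([-2.94850917, -0.03408264, -1.55288915])}
scene {'fovy': 45.10201630108092, 'cx': 321.2297162748354, 'cy': 237.6308845840229, 'origin': array([-257.9489514 , -584.48489766, 1306.08069476]), 'attitude': array([-2.42882139e+00,  1.73200423e-03, -8.68540645e-01])}
```

View pics/top0.png

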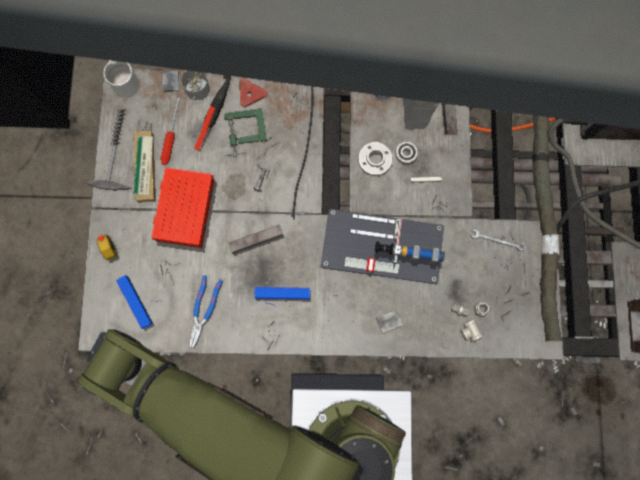

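View pics/scene0.png

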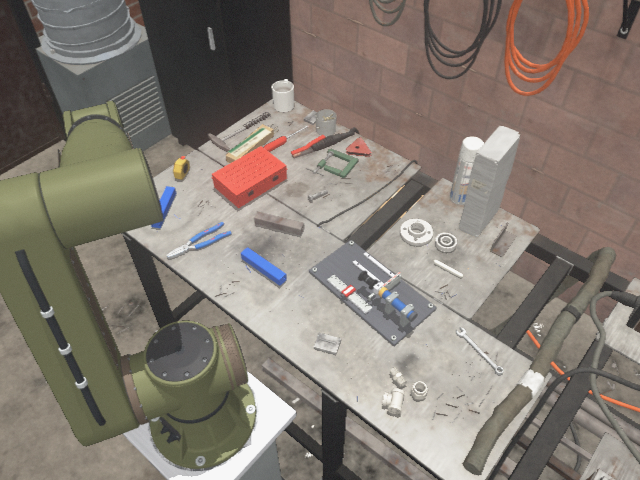

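The top view shows three tube-shaped candidates: dark grey-brown at (257,240), blue at (283,294) and blue at (133,302). The description says dark steel, so I choose (257,240). The gauge is at (382,247), with its +y to picture left. A close crop will check the choice.

```bash
python3 - <<'E'
import cv2
im=cv2.imread("pics/top0.png")[195:315,215:455]
cv2.imwrite("pics/crop1.png",cv2.resize(im,None,fx=3.3,fy=3.3,interpolation=cv2.INTER_CUBIC))
im=cv2.imread("pics/scene0.png")[190:350,240:450]
cv2.imwrite("pics/crop2.png",cv2.resize(im,None,fx=3.6,fy=3.6,interpolation=cv2.INTER_CUBIC))
E
```

```text
(no output)
```

View pics/crop1.png

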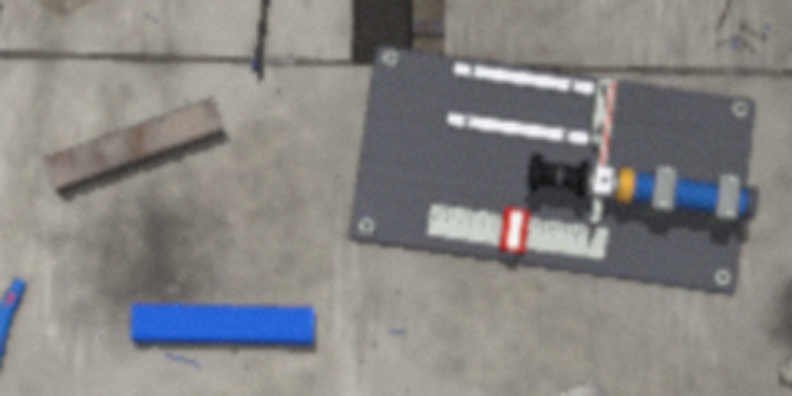

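View pics/crop2.png

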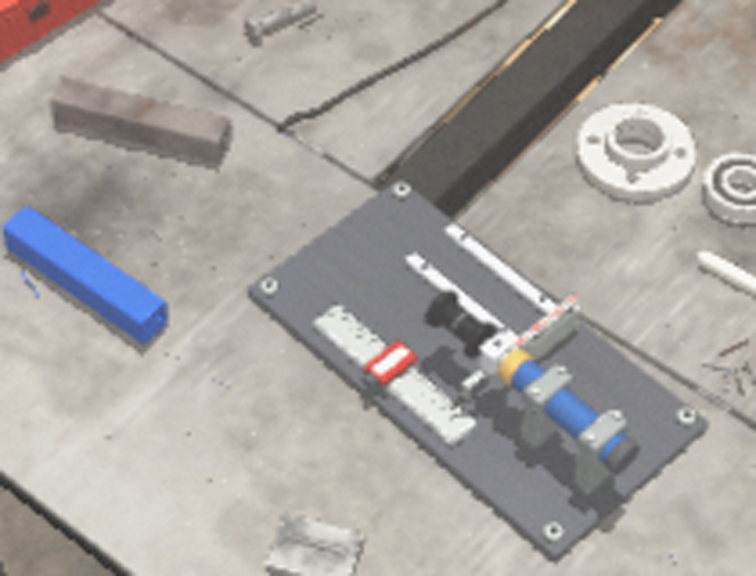

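The crop confirms the choice: the tube at crop (135,145) is rusty dark steel, and its look-alikes are blue. The gauge plate corners are at crop (377,47), (753,100), (733,293) and (350,240). Rough poses come next.

```bash
cat > h.py <<'E'
import numpy as np
from scipy.spatial.transform import Rotation as R
from scipy.optimize import least_squares
def K(p): return 240/np.tan(np.radians(p["fovy"]/2))
def proj(p,X):
    c=(np.atleast_2d(X)-p["origin"])@R.from_euler("xyz",p["attitude"]).as_matrix()
    return c[:,:2]/c[:,2:]*K(p)+[p["cx"],p["cy"]]
def ray(p,uv,z):
    uv=np.atleast_2d(uv).astype(float)
    d=np.c_[(uv-[p["cx"],p["cy"]])/K(p),np.ones(len(uv))]@R.from_euler("xyz",p["attitude"]).as_matrix().T
    return p["origin"]+d*((z-p["origin"][2])/d[:,2])[:,None]
def W(g,P):  # g = x,y,yaw
    c,s=np.cos(g[2]),np.sin(g[2]); P=np.atleast_2d(np.array(P,float))
    return np.c_[g[0]+c*P[:,0]-s*P[:,1], g[1]+s*P[:,0]+c*P[:,1], P[:,2]]
def fit(p,uv,P,g0):
    r=least_squares(lambda g:(proj(p,W(g,P))-uv).ravel(),g0,x_scale=[10,10,.1]); return r.x,np.abs(r.fun).max()
E
python3 - <<'E'
from h import *
from cell import manip
p=manip.camera_params("top")
f=lambda L:np.array(L)/3.3+[215,195]-.35
uv=f([(377,47),(753,100),(733,293),(350,240),(514,230)])
print(ray(p,uv,10).round(0))
g,e=fit(p,uv[:4],[(85,165,10),(85,-165,10),(-85,-165,10),(-85,165,10)],[450,0,0]); print("gauge",g,e)
c,s=np.cos(g[2]),np.sin(g[2]);d=ray(p,uv[4],27)[0,:2]-g[:2]; print("band in gauge",c*d[0]+s*d[1],-s*d[0]+c*d[1])
t=f([(45,160),(210,98),(222,130),(62,190)])
q,e=fit(p,t,[(15,75,30),(15,-75,30),(-15,-75,30),(-15,75,30)],[500,300,.3]); print("tube",q,e)
s=manip.read_state(); w=manip.camera_params("wrist"); print(w, R.from_euler("xyz",s["eef_rot"]).inv().apply(w["origin"]-s["eef_pos"]))
print(np.degrees(s["eef_rot"]))
E
```

```text
[[ 645.   70.   10.]
 [ 607. -254.   10.]
 [ 440. -233.   10.]
 [ 478.   90.   10.]
 [ 490.  -48.   10.]]
gauge [ 5.42817228e+02 -8.17562785e+01 -1.17291855e-01] 0.8098209924619937
band in gauge -59.206001501022406 28.535335642965016
tube [5.51945910e+02 2.71569791e+02 3.94956469e-01] 1.6587748107725702
{'fovy': 68.65575658523538, 'cx': 321.7750046999606, 'cy': 240.8859653165448, 'origin': array([148.33422244, 534.92578075, 384.40220809]), 'attitude': array([2.87218332e+00, 9.35579765e-04, 1.16160827e+00])} [ 7.65271540e+01 -1.29186807e-01 -1.95236128e+02]
[-1.79939706e+02 -4.90111913e-03  1.56579744e+02]
```

```bash
python3 -m creep '[[1,[-39.8,-8.1,0],8.8],[1,[-39.8,-8.1,0],8.8],[1,[-39.8,-8.1,0],8.8],[1,[-39.8,-8.1,0],8.8],[1,[-39.8,-8.1,0],8.8],[1,[-39.8,-8.1,0],8.8],[1,[-39.8,-8.1,0],8.8],[1,[-39.8,-8.1,0],8.8],[1,[-39.8,-8.1,0],8.8],[1,[-39.8,-8.1,0],8.8],[1,[-39.8,-8.1,0],8.8],[1,[-39.8,-8.1,0],8.8]]' 25
cat > snap.py <<'E'
import sys,cv2,pickle
from cell import manip
s=manip.read_state(); p=manip.camera_params("wrist"); im=manip.camera("wrist")
pickle.dump((s,p),open(f"pics/{sys.argv[1]}.pkl","wb")); cv2.imwrite(f"pics/{sys.argv[1]}.png",im[:,:,::-1])
print(s["clock"],s["eef_pos"],s["eef_rot"],s["qd"].round(3),s["wrist_force"])
E
python3 snap.py w1
```

```text
clock: 1.3
eef_pos: [550.6, 273.2, 189.8]
eef_rot: [-3.142, -0.0, 1.966]
wrist_force: [-0.2, 0.5, -0.0]
finger_gap: 93.8
finger_force: 0.0
1.3 [550.6489084  273.19803063 189.78224819] [-3.14154843e+00 -1.21806400e-04  1.96643846e+00] [ 0.    -0.002 -0.003  0.    -0.    -0.002] [-0.18576001  0.54668813 -0.00121239]
```

View pics/w1.png

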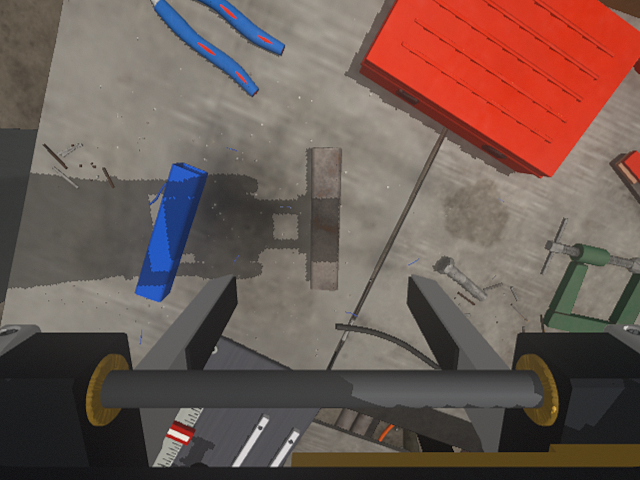

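The wrist view shows the dark tube with its top face at about columns 312-341, rows 148-290. It is nearly aligned with the tool. The blue look-alike is at (172,232). I'll refine the edges numerically.

```bash
python3 - <<'E'
from h import *
import cv2,pickle
s,p=pickle.load(open("pics/w1.pkl","rb")); im=cv2.imread("pics/w1.png").astype(int)
b=im.mean(2)
for v in (155,165,175,185,265,275,285): print(v,b[v,298:348].astype(int).tolist())
print("col",b[140:156,318:336].mean(1).astype(int).tolist(),b[282:298,318:334].mean(1).astype(int).tolist())
for uv in ([(313,148),(341,148),(338,290),(311,290)],):
    q,e=fit(p,uv,[(-15,75,30),(15,75,30),(15,-75,30),(-15,-75,30)],[551,272,.39]); print(q,e)
E
```

```text
155 [128, 126, 127, 126, 124, 124, 125, 104, 80, 78, 80, 83, 83, 75, 83, 101, 114, 126, 127, 132, 128, 125, 124, 123, 121, 121, 119, 123, 125, 123, 121, 124, 122, 116, 111, 105, 100, 103, 105, 108, 98, 91, 89, 83, 121, 131, 127, 127, 128, 126]
165 [113, 111, 114, 117, 120, 122, 128, 109, 83, 81, 85, 89, 90, 73, 81, 95, 113, 127, 124, 118, 119, 118, 121, 124, 127, 124, 117, 113, 115, 113, 109, 109, 112, 113, 115, 116, 114, 112, 91, 103, 99, 88, 79, 102, 130, 131, 130, 132, 133, 134]
175 [127, 129, 128, 128, 128, 130, 132, 111, 85, 80, 84, 87, 87, 70, 77, 88, 103, 113, 117, 117, 112, 111, 114, 113, 112, 113, 114, 112, 110, 112, 109, 105, 106, 103, 105, 107, 105, 111, 113, 111, 103, 96, 86, 126, 133, 129, 128, 127, 129, 130]
185 [119, 122, 122, 125, 123, 124, 125, 127, 134, 98, 78, 82, 81, 70, 80, 88, 98, 107, 112, 114, 110, 107, 107, 108, 110, 106, 103, 107, 111, 114, 120, 119, 116, 110, 110, 118, 122, 119, 116, 116, 108, 99, 84, 124, 132, 129, 129, 128, 131, 132]
265 [121, 121, 122, 121, 120, 121, 123, 115, 85, 79, 76, 81, 68, 82, 99, 109, 115, 116, 114, 115, 118, 118, 120, 122, 123, 122, 120, 121, 120, 121, 118, 121, 124, 118, 117, 119, 124, 116, 110, 96, 103, 129, 135, 134, 135, 135, 134, 134, 133, 133]
275 [124, 124, 122, 124, 126, 126, 128, 111, 86, 83, 84, 85, 72, 83, 102, 111, 115, 118, 116, 120, 122, 122, 119, 117, 117, 121, 117, 113, 117, 115, 113, 112, 113, 117, 118, 115, 116, 115, 111, 92, 130, 139, 136, 137, 135, 135, 134, 136, 135, 135]
285 [110, 110, 110, 110, 113, 114, 115, 116, 119, 120, 124, 129, 92, 84, 101, 111, 116, 114, 110, 110, 110, 108, 106, 101, 99, 101, 105, 105, 105, 107, 104, 101, 98, 102, 102, 103, 102, 96, 91, 80, 129, 138, 135, 137, 134, 135, 134, 134, 134, 135]
col [129, 130, 131, 131, 131, 131, 133, 106, 120, 129, 122, 122, 121, 120, 118, 118] [108, 105, 104, 103, 101, 99, 98, 103, 121, 133, 133, 133, 132, 131, 131, 130]
[5.55653135e+02 2.73010253e+02 3.81567049e-01] 1.3885742960000016
```

```bash
python3 - <<'E'
from h import *
import pickle
s,p=pickle.load(open("pics/w1.pkl","rb"))
uv=[(311.3,147),(342,147),(337.7,289.5),(309.8,289.5)]
q,e=fit(p,uv,[(-15,75,30),(15,75,30),(15,-75,30),(-15,-75,30)],[551,272,.39]); print(q,e)
th=s["eef_rot"][2]; d=q[:2]-s["eef_pos"][:2]
print("tx,ty mm",d@[np.cos(th),np.sin(th)],d@[np.sin(th),-np.cos(th)],"roll units",-np.degrees(q[2]+np.pi/2-th)/5)
E
```

```text
[5.54803759e+02 2.73539996e+02 3.78601572e-01] 0.2895742658990912
tx,ty mm -1.2857346661509967 3.9656788178451237 roll units 0.195270486426562
```

```bash
python3 -m creep '[[1,[-0.1,0.4,5],0.2],[1,[-0.1,0.4,9],0.2],[1,[-0.1,0.4,13],0.2],[1,[-0.1,0.4,15],0.2],[1,[-0.1,0.4,16.4],0.2],[1,[-0.1,0.4,16.4],0.2],[0.2,[-0.1,0.4,16.4],0.2],[-1,[-0.1,0.4,16.4],0.2],[-1,[-0.1,0.4,16.4],0.2],[-1,[-0.1,0.4,16.4],0.2],[-1,[-0.1,0.4,16.4],0.2],[-1,[-0.1,0.4,16.4],0.2]]' 30
python3 -m creep '[[-1,[0,0,0],0],[-1,[0,0,0],0],[-1,[0,0,-2],0],[-1,[0,0,-5],0],[-1,[0,0,-9],0],[-1,[0,0,-13],0],[-1,[0,0,-13],0],[-1,[0,0,-13],0]]'
```

```text
clock: 2.55
eef_pos: [555.8, 272.7, 25.8]
eef_rot: [3.141, 0.0, 1.947]
wrist_force: [0.0, 0.3, 0.3]
finger_gap: 49.5
finger_force: 0.0
clock: 3.35
eef_pos: [555.9, 272.8, 156.1]
eef_rot: [3.14, -0.0, 1.947]
wrist_force: [-0.8, 0.1, -0.5]
finger_gap: 0.2
finger_force: 0.0
```

The fingers close slower than I allowed for, so I missed the tube. I'll open and look again.

```bash
python3 -m creep '[[1,[0,0,0],0],[1,[0,0,0],0],[1,[0,0,0],0],[1,[0,0,0],0],[1,[0,0,0],0],[1,[0,0,0],0],[1,[0,0,0],0],[1,[0,0,0],0],[1,[0,0,0],0],[1,[0,0,0],0]]'
python3 snap.py w2; python3 - <<'E'
from h import *
import pickle
s,p=pickle.load(open("pics/w2.pkl","rb"))
print(proj(p,W([554.8,273.5,.3786],[(-15,75,30),(15,75,30),(15,-75,30),(-15,-75,30)])).round(1))
E
```

```text
clock: 4.35
eef_pos: [555.7, 272.8, 155.7]
eef_rot: [3.142, 0.0, 1.947]
wrist_force: [-0.3, 0.5, -1.2]
finger_gap: 77.2
finger_force: 0.0
4.35 [555.70015841 272.79512994 155.67893802] [3.14151769e+00 9.02848042e-06 1.94742927e+00] [ 0.001  0.001  0.002  0.003 -0.     0.   ] [-0.25735379  0.47420722 -1.15640069]
[[303.3 144.7]
 [337.3 144.6]
 [335.9 301. ]
 [305.8 301. ]]
```

View pics/w2.png

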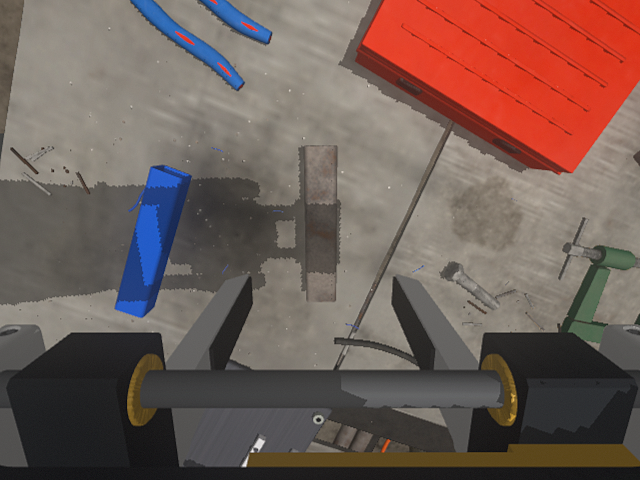

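The tube is where it was: its top face at columns 304-337, rows 145-301 matches the prediction. I'll go down again and give the fingers time to close.

```bash
python3 -m creep '[[0.4,[0,0,4],0],[0.2,[0,0,8],0],[0,[0,0,11],0],[0,[0,0,13],0],[0,[0,0,13],0],[-1,[0,0,13],0],[-1,[0,0,13],0],[-1,[0,0,13],0],[-1,[0,0,13],0],[-1,[0,0,13],0],[-1,[0,0,13],0],[-1,[0,0,13],0]]' 30
```

```text
clock: 5.6
eef_pos: [555.7, 272.7, 25.7]
eef_rot: [-3.142, 0.0, 1.947]
wrist_force: [0.0, -1.0, -0.7]
finger_gap: 0.3
finger_force: 0.0
```

```bash
python3 snap.py w3
```

```text
5.6 [555.69739854 272.74819101  25.68615198] [-3.14155898e+00  6.09085745e-06  1.94740661e+00] [ 0.     0.002  0.     0.001 -0.002  0.001] [ 0.00302108 -0.98573714 -0.69877561]
```

View pics/w3.png

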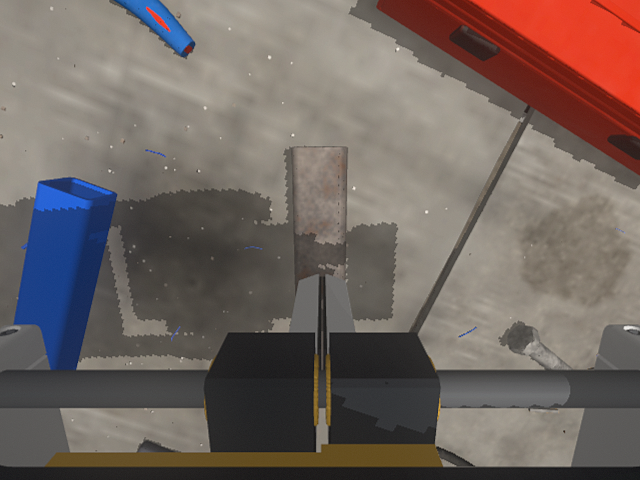

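```bash
python3 - <<'E'
from h import *
import pickle
for n in("w1","w2","w3"):
    s,p=pickle.load(open(f"pics/{n}.pkl","rb"))
    Rt=R.from_euler("xyz",s["eef_rot"])
    print(n,p["origin"].round(1),p["attitude"].round(4),"off",Rt.inv().apply(p["origin"]-s["eef_pos"]).round(1))
    print(proj(p,W([554.8,273.5,.3786],[(-15,75,30),(15,75,30),(15,-75,30),(-15,-75,30)])).round(0).tolist())
    print("tcp,tips",proj(p,np.array([s["eef_pos"],s["eef_pos"]+[0,0,-14.]])).round(0).tolist())
E
```

```text
w1 [521.8 344.4 385.1] [2.872e+00 8.000e-04 3.953e-01] off [  76.8    0.8 -195.3]
[[311.0, 147.0], [342.0, 147.0], [338.0, 290.0], [310.0, 289.0]]
tcp,tips [[321.0, 278.0], [321.0, 270.0]]
w2 [528.2 344.5 350.9] [2.8718e+00 8.0000e-04 3.7620e-01] off [  76.8    0.8 -195.2]
[[303.0, 145.0], [337.0, 145.0], [336.0, 301.0], [306.0, 301.0]]
tcp,tips [[321.0, 278.0], [321.0, 270.0]]
w3 [528.2 344.5 221. ] [2.8718e+00 7.0000e-04 3.7620e-01] off [  76.8    0.8 -195.3]
[[291.0, 145.0], [348.0, 145.0], [344.0, 389.0], [297.0, 389.0]]
tcp,tips [[321.0, 278.0], [321.0, 270.0]]
```

```bash
python3 - <<'E'
from h import *
import pickle,cv2
P={n:pickle.load(open(f"pics/{n}.pkl","rb"))[1] for n in("w1","w2","w3")}
I={n:cv2.imread(f"pics/{n}.png",0) for n in P}
for v in(152,160,200): print(v,I["w3"][v,280:300].tolist(),I["w3"][v,338:354].tolist())
print(I["w3"][140:154,310:330].mean(1).astype(int).tolist())
# feature matches between w2 and w3 (SIFT), triangulate
sf=cv2.SIFT_create(3000); kd={n:sf.detectAndCompute(I[n],None) for n in I}
def Pm(p):
    Rm=R.from_euler("xyz",p["attitude"]).as_matrix().T; k=K(p)
    return np.array([[k,0,p["cx"]],[0,k,p["cy"]],[0,0,1]])@np.c_[Rm,-Rm@p["origin"]]
for a,b in(("w1","w3"),("w2","w3"),("w1","w2")):
    m=[x for x,y in cv2.BFMatcher().knnMatch(kd[a][1],kd[b][1],2) if x.distance<.75*y.distance]
    u=np.array([kd[a][0][x.queryIdx].pt for x in m]);w=np.array([kd[b][0][x.trainIdx].pt for x in m])
    X=cv2.triangulatePoints(Pm(P[a]),Pm(P[b]),u.T,w.T);X=(X[:3]/X[3]).T
    e=np.abs(proj(P[a],X)-u).max(1)+np.abs(proj(P[b],X)-w).max(1)
    ok=(e<1.5)&(u[:,1]<270)&(np.abs(X[:,2])<200)
    print(a,b,ok.sum(),"z median",np.median(X[ok,2]))
    for r,q in zip(X[ok][:25].round(0),w[ok][:25].round(0)): print(r.tolist(),q.tolist())
E
```

```text
152 [141, 140, 141, 147, 105, 89, 92, 92, 92, 92, 93, 80, 84, 102, 112, 120, 128, 133, 138, 138] [129, 130, 130, 126, 121, 111, 101, 102, 95, 93, 131, 139, 137, 135, 136, 136]
160 [136, 135, 136, 140, 100, 88, 92, 92, 94, 94, 94, 86, 81, 97, 108, 116, 125, 131, 137, 139] [123, 122, 118, 112, 103, 100, 101, 103, 86, 110, 139, 142, 141, 142, 139, 140]
200 [139, 139, 141, 142, 143, 149, 106, 88, 92, 92, 93, 92, 84, 77, 91, 99, 104, 112, 117, 116] [134, 137, 137, 129, 121, 119, 115, 102, 90, 154, 166, 162, 160, 158, 156, 155]
[144, 144, 144, 143, 144, 147, 108, 123, 144, 141, 138, 137, 138, 138]
w1 w3 11 z median 1.3970888229723826
[417.0, 367.0, -1.0] [153.0, 30.0]
[413.0, 365.0, -26.0] [163.0, 43.0]
[433.0, 361.0, 1.0] [176.0, 52.0]
[513.0, 332.0, 14.0] [290.0, 154.0]
[513.0, 332.0, 14.0] [290.0, 154.0]
[548.0, 328.0, 36.0] [345.0, 189.0]
[540.0, 346.0, 43.0] [345.0, 150.0]
[518.0, 416.0, 0.0] [353.0, 12.0]
[702.0, 279.0, 19.0] [535.0, 343.0]
[654.0, 395.0, -1.0] [545.0, 143.0]
[669.0, 392.0, -1.0] [564.0, 157.0]
w2 w3 19 z median 0.5078203910245724
[396.0, 271.0, 32.0] [41.0, 182.0]
[
[... 849 characters left out ...]
 172.0, 10.0] [171.0, 269.0]
[369.0, 379.0, 2.0] [170.0, 38.0]
[421.0, 267.0, 17.0] [186.0, 180.0]
[429.0, 377.0, 73.0] [210.0, 47.0]
[419.0, 367.0, 5.0] [218.0, 73.0]
[407.0, 410.0, 6.0] [220.0, 17.0]
[424.0, 364.0, -13.0] [228.0, 83.0]
[432.0, 361.0, -4.0] [233.0, 87.0]
[430.0, 367.0, -15.0] [235.0, 82.0]
[417.0, 409.0, -10.0] [235.0, 29.0]
[433.0, 390.0, 4.0] [242.0, 54.0]
[430.0, 418.0, 10.0] [246.0, 17.0]
[434.0, 416.0, 16.0] [249.0, 19.0]
[546.0, 239.0, 58.0] [298.0, 267.0]
[510.0, 332.0, 16.0] [299.0, 149.0]
[510.0, 332.0, 16.0] [299.0, 149.0]
[513.0, 332.0, 16.0] [302.0, 151.0]
[513.0, 332.0, 16.0] [302.0, 151.0]
[561.0, 235.0, 56.0] [311.0, 276.0]
[541.0, 340.0, 30.0] [334.0, 154.0]
```

The fingers shut with no contact although the TCP is at z = 26, centred on the tube. In the wrist pictures the tip corners also sit about 25 mm behind the TCP, which disagrees with `manip.tip_reach` = 14. I'll probe gently with the fingers shut to find where the tips really are.

```bash
python3 -m creep '[[-1,[0,0,0.4],0],[-1,[0,0,0.8],0],[-1,[0,0,1.0],0]]'; python3 -m creep '[[-1,[0,0,0.1],0],[-1,[0,0,0.2],0],[-1,[0,0,0.3],0]]';python3 -m creep '[[-1,[0,0,0.1],0],[-1,[0,0,0.2],0]]'
```

```text
clock: 5.95
eef_pos: [555.4, 272.6, 14.9]
eef_rot: [-3.141, 0.0, 1.947]
wrist_force: [0.2, 0.1, 0.7]
finger_gap: 0.6
finger_force: 0.0
clock: 6.25
eef_pos: [555.8, 272.8, 14.4]
eef_rot: [3.141, 0.0, 1.947]
wrist_force: [-12.8, -4.9, 27.4]
finger_gap: 0.7
finger_force: 13.9
clock: 6.45
eef_pos: [556.3, 273.0, 14.4]
eef_rot: [3.14, 0.0, 1.948]
wrist_force: [-19.0, -9.2, 46.2]
finger_gap: 0.4
finger_force: 22.9
```

Contact came at TCP z ≈ 14.5 on the tube top at z = 30. So the tips really stand about 15 mm behind the reported TCP (tip z = TCP z + 15). I'll back off, open, and grasp with the TCP at about z = -3.

```bash
python3 -m creep '[[-1,[0,0,-1],0],[0.2,[0,0,-2],0],[0.2,[0,0,-2],0],[0.2,[0,0,-2],0],[0.2,[0,0,-2],0],[0.2,[0,0,-2],0],[0.2,[0,0,-2],0],[0.2,[0,0,-2],0]]'; python3 -m creep '[[0.2,[0,0,0],0],[0.2,[0,0,0],0]]'
```

```text
clock: 7.25
eef_pos: [555.7, 272.7, 30.4]
eef_rot: [-3.141, 0.0, 1.947]
wrist_force: [-0.1, 0.5, 0.3]
finger_gap: 52.9
finger_force: 0.0
clock: 7.45
eef_pos: [555.7, 272.7, 30.6]
eef_rot: [-3.142, 0.0, 1.947]
wrist_force: [-0.2, 0.3, -0.1]
finger_gap: 56.6
finger_force: 0.0
```

```bash
python3 -m creep '[[0.2,[0,0,1],0],[0.2,[0,0,2],0],[0.2,[0,0,3],0],[0.2,[0,0,3.3],0],[-1,[0,0,3.3],0],[-1,[0,0,3.3],0],[-1,[0,0,3.3],0],[-1,[0,0,3.3],0],[-1,[0,0,3.3],0],[-1,[0,0,3.3],0],[-1,[0,0,3.3],0]]' 30; python3 -m creep '[[-1,[0,0,0],0],[-1,[0,0,0],0]]'
```

```text
clock: 8.55
eef_pos: [555.8, 272.8, -2.0]
eef_rot: [3.141, 0.0, 1.947]
wrist_force: [-3.1, -1.7, 5.7]
finger_gap: 29.6
finger_force: 30.0
clock: 8.75
eef_pos: [555.8, 272.8, -2.0]
eef_rot: [3.141, 0.0, 1.947]
wrist_force: [-2.9, -0.6, 6.5]
finger_gap: 29.4
finger_force: 30.0
```

```bash
python3 -m creep '[[-1,[0,0,-2],0],[-1,[0,0,-6],0],[-1,[0,0,-11],0],[-1,[0,0,-15],0],[-1,[-3,-0.7,-15],0.5],[-1,[-7,-1.6,-15],1.3],[-1,[-11,-2.5,-15],2.1],[-1,[-15,-3.5,-15],2.9],[-1,[-19,-4.4,-15],3.7],[-1,[-23,-5.3,-15],4.5],[-1,[-27,-6.2,-15],5.2],[-1,[-29.2,-6.8,-15],5.65]]' 45; python3 -m creep '[[-1,[0,0,0],0],[-1,[0,0,0],0],[-1,[0,0,0],0]]'; python3 snap.py w4; python3 - <<'E'
import cv2
im=cv2.imread("pics/w4.png")
print(im.shape)
E
```

```text
clock: 9.95
eef_pos: [599.7, -26.7, 146.9]
eef_rot: [-3.141, 0.0, 1.45]
wrist_force: [-0.0, 1.0, -5.5]
finger_gap: 29.9
finger_force: 45.0
clock: 10.25
eef_pos: [599.7, -22.9, 147.3]
eef_rot: [-3.141, -0.0, 1.456]
wrist_force: [-0.0, 0.3, -4.2]
finger_gap: 29.6
finger_force: 45.0
10.25 [599.67048653 -22.85639237 147.29761141] [-3.14097088e+00 -1.84542601e-04  1.45570518e+00] [ 0.009 -0.003 -0.001 -0.001  0.002 -0.   ] [-0.01332473  0.33044388 -4.16064171]
(480, 640, 3)
```

View pics/w4.png

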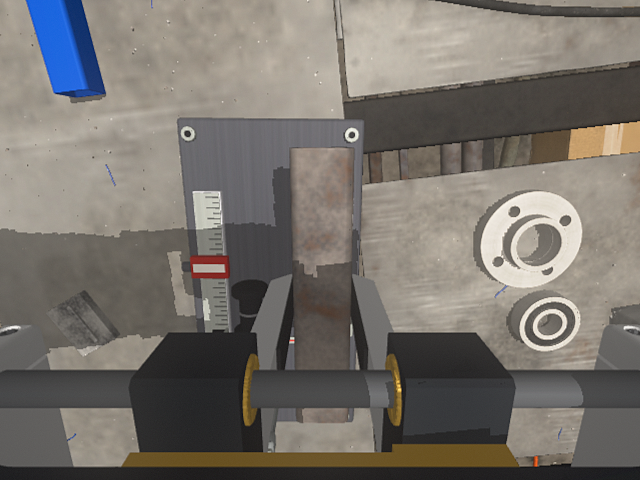

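The view shows the tube held straight (columns 290-353, far end at row 148). The plate's +y corners are at (178,119) and (363,119), the rule end at (193-221,191) and the white band at (210,268). I'll refine the gauge pose from these.

```bash
python3 - <<'E'
from h import *
import pickle,cv2
s,p=pickle.load(open("pics/w4.pkl","rb")); I=cv2.imread("pics/w4.png"); G=cv2.cvtColor(I,cv2.COLOR_BGR2GRAY).astype(float)
def edge(line,off,sub=1):
    d=np.diff(line); i=int(np.abs(d).argmax()); return off+i+.5
L=[(edge(G[v,165:200],165),v) for v in range(125,220,12)]
T=[(u,edge(G[108:128,u],108)) for u in range(200,345,12)]
print("left",L);print("top",T)
Rr=[(edge(G[v,345:380],345),v) for v in (124,150,165,175)];print("right",Rr)
b=(I.min(2)>170); m=np.zeros_like(b); m[255:282,185:235]=1
ys,xs=np.nonzero(b&m); print("band px",xs.mean(),ys.mean(),xs.min(),xs.max(),ys.min(),ys.max())
rl=[(edge(G[v,182:205],182),v) for v in range(196,250,8)];rt=[(u,edge(G[182:200,u],182)) for u in range(197,220,4)]
print("rule",rl,rt)
# fit: line residuals via ray intersection in gauge frame
q=lambda pts,z: ray(p,np.array(pts,float)+0,z)[:,:2]
def res(g):
    c,s_=np.cos(g[2]),np.sin(g[2])
    def loc(X): d=X-g[:2]; return np.c_[c*d[:,0]+s_*d[:,1],-s_*d[:,0]+c*d[:,1]]
    return np.r_[loc(q(L,10))[:,0]+85,loc(q(T,10))[:,1]-165,loc(q(Rr,10))[:,0]-85,loc(q(rl,20))[:,0]+73,loc(q(rt,20))[:,1]-100]
r=least_squares(res,[543,-82,-.117],x_scale=[10,10,.1],loss="soft_l1"); g=r.x; print("gauge",g.tolist()); print(res(g).round(1).tolist())
np.save("g.npy",g)
c,sn=np.cos(g[2]),np.sin(g[2]);loc=lambda X:np.array([c*(X[0]-g[0])+sn*(X[1]-g[1]),-sn*(X[0]-g[0])+c*(X[1]-g[1])])
print("band",loc(ray(p,(xs.mean(),ys.mean()),27)[0]))
print("TCP gauge",loc(s["eef_pos"]),"yaw err deg",np.degrees(s["eef_rot"][2]-(g[2]+np.pi/2)))
# tube ends in hand, top at TCP+32
z=s["eef_pos"][2]+32
e=[edge(G[135:160,u],135) for u in range(298,346,8)];print("tube far edge",e)
print("far end gauge",loc(ray(p,(321,np.median(e)),z)[0]))
for v in(160,200,240): a=edge(G[v,280:300],280);d=edge(G[v,345:362],345);print(v,a,d,loc(ray(p,(a,v),z)[0]),loc(ray(p,(d,v),z)[0]))
E
```

```text
left [(176.5, 125), (193.5, 137), (178.5, 149), (179.5, 161), (181.5, 173), (182.5, 185), (192.5, 197), (193.5, 209)]
top [(200, 117.5), (212, 117.5), (224, 117.5), (236, 117.5), (248, 117.5), (260, 117.5), (272, 117.5), (284, 117.5), (296, 117.5), (308, 118.5), (320, 118.5), (332, 118.5), (344, 110.5)]
right [(363.5, 124), (362.5, 150), (368.5, 165), (368.5, 175)]
band px 212.02564102564102 269.6923076923077 194 224 265 271
rule [(192.5, 196), (193.5, 204), (193.5, 212), (194.5, 220), (195.5, 228), (196.5, 236), (196.5, 244)] [(197, 190.5), (201, 190.5), (205, 190.5), (209, 190.5), (213, 190.5), (217, 197.5)]
gauge [546.732413160628, -82.34814709340444, -0.12176937406584869]
[-0.4, 14.0, -0.7, -0.9, -0.1, -0.3, 8.1, 8.0, -0.4, -0.3, -0.3, -0.2, -0.1, -0.1, -0.0, 0.1, 0.1, -0.7, -0.6, -0.5, 6.3, -2.1, -2.1, 3.9, 4.3, -0.1, 0.1, -0.6, -0.3, -0.1, 0.2, -0.5, 0.6, 0.6, 0.7, 0.7, 0.7, -5.7]
band [-58.37541887  26.18892562]
TCP gauge [45.31969677 65.48155142] yaw err deg 0.38263402735090996
tube far edge [147.5, 147.5, 147.5, 147.5, 147.5, 147.5]
far end gauge [ 45.49353126 141.07707768]
160 288.5 353.5 [ 30.79594195 135.50821141] [ 60.24944555 135.69695972]
200 291.5 346.5 [ 31.8522563  117.29147244] [ 57.53568838 117.46099202]
240 292.5 360.5 [32.0114683  97.92141355] [64.76284366 98.14426827]
```

```bash
python3 -m creep '[[-1,[0,0.25,3],0.08],[-1,[0,0.25,7],0.08],[-1,[0,0.25,10],0.08],[-1,[0,0.25,12],0.08],[-1,[0,0.25,12.5],0.08],[-1,[0,0.25,12.5],0.08]]'; python3 snap.py w5; python3 - <<'E'
import cv2
im=cv2.imread("pics/w5.png")[60:360,150:550]
cv2.imwrite("pics/w5c.png",cv2.resize(im,None,fx=2,fy=2,interpolation=cv2.INTER_CUBIC))
E
```

```text
clock: 10.9
eef_pos: [602.3, -23.4, 22.5]
eef_rot: [-3.141, -0.0, 1.448]
wrist_force: [0.5, -0.4, -4.6]
finger_gap: 29.4
finger_force: 45.0
10.9 [602.26871091 -23.42367215  22.54915966] [-3.14094940e+00 -2.83406813e-06  1.44841369e+00] [-0.004 -0.03  -0.021 -0.001  0.01  -0.   ] [ 0.52216916 -0.43796845 -4.60129413]
```

View pics/w5c.png

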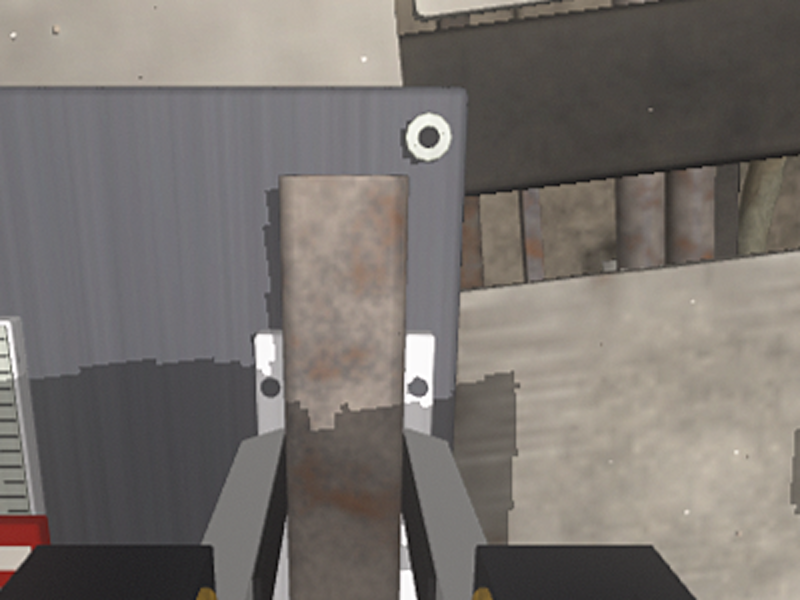

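The rails show evenly on both sides of the tube: the bolt heads at crop x 270 and 418 have their midpoint at 344, and the tube's mid-line is at 344.5. It is centred, so I'll lower it into the channel.

```bash
python3 -m creep '[[-1,[0,0,0.5],0],[-1,[0,0,1.0],0],[-1,[0,0,1.3],0],[-1,[0,0,1.4],0],[-1,[0,0,1.4],0]]'
```

```text
clock: 11.45
eef_pos: [602.3, -24.1, 8.6]
eef_rot: [-3.141, -0.0, 1.447]
wrist_force: [-0.1, -0.1, -3.6]
finger_gap: 29.3
finger_force: 45.0
```

```bash
python3 -m creep '[[-1,[-0.3,0,0.05],0],[-1,[-0.6,0,0.05],0],[-1,[-0.9,0,0.05],0],[-1,[-1.1,0,0.05],0],[-1,[-1.1,0,0.05],0]]';python3 -m creep '[[-1,[-0.1,0,0],0],[-1,[-0.2,0,0],0],[-1,[-0.2,0,0],0]]';python3 -m creep '[[-1,[-0.1,0,0],0],[-1,[-0.1,0,0],0]]'
```

```text
clock: 11.95
eef_pos: [601.0, -35.4, 8.2]
eef_rot: [3.141, 0.0, 1.447]
wrist_force: [0.3, -0.4, -4.1]
finger_gap: 29.2
finger_force: 45.0
clock: 12.25
eef_pos: [600.7, -37.0, 8.1]
eef_rot: [-3.142, 0.0, 1.447]
wrist_force: [0.5, 0.4, -4.1]
finger_gap: 29.7
finger_force: 45.0
clock: 12.45
eef_pos: [600.6, -38.1, 8.1]
eef_rot: [-3.142, 0.0, 1.447]
wrist_force: [-0.3, 0.2, -4.6]
finger_gap: 29.6
finger_force: 45.0
```

```bash
for i in 1 2 3; do python3 -m creep '[[-1,[-0.1,0,0],0],[-1,[-0.1,0,0],0]]' | grep -E "pos|wrist"; done
```

```text
eef_pos: [600.5, -39.1, 8.2]
wrist_force: [-0.1, 0.6, -3.6]
eef_pos: [600.4, -39.6, 8.2]
wrist_force: [0.2, 3.4, -4.5]
eef_pos: [600.4, -39.6, 8.2]
wrist_force: [0.1, 10.9, -2.8]
```

The stop is felt: +y force rose to 11 N with no further travel. I'll settle the tube onto the floor.

```bash
for i in 1 2 ; do python3 -m creep '[[-1,[0,0,0.1],0],[-1,[0,0,0.1],0]]' | grep -E "pos|wrist"; done
```

```text
eef_pos: [600.5, -39.6, 8.0]
wrist_force: [-2.9, 10.7, 4.8]
eef_pos: [600.5, -39.6, 8.0]
wrist_force: [-7.7, 11.3, 16.0]
```

```bash
python3 -m creep '[[-1,[0,0,-0.15],0],[0,[0,0,-0.15],0],[0,[0,0,-0.15],0],[0,[0,0,-0.15],0],[0,[0,0,-0.15],0],[0,[0,0,-0.15],0],[0,[0,0,-0.15],0]]' 10; python3 -m creep '[[0,[0,0,-3],0],[0,[0,0,-7],0],[0,[0,0,-11],0],[0,[0,0,-13],0],[0.2,[0,0,-13],0],[0.2,[0,0,-13],0]]'; python3 snap.py w6; python3 - <<'E'
from h import *
import pickle,cv2
s,p=pickle.load(open("pics/w6.pkl","rb"));G=cv2.imread("pics/w6.png",0)
print(proj(p,W(np.load("g.npy"),[(50,125,40),(50,96,18),(-15,25,60),(-15,-21,60),(-60,28,27),(-15,-35,74)])).round(0).tolist())
E
```

```text
clock: 14.15
eef_pos: [600.3, -41.0, 7.6]
eef_rot: [-3.142, 0.0, 1.447]
wrist_force: [-0.5, 1.1, 1.0]
finger_gap: 46.7
finger_force: 0.0
clock: 14.75
eef_pos: [600.1, -41.0, 137.1]
eef_rot: [-3.141, 0.0, 1.447]
wrist_force: [0.4, -0.2, -0.8]
finger_gap: 55.6
finger_force: 0.0
14.75 [600.05132882 -40.96227353 137.1048901 ] [-3.14129938e+00  2.05020727e-05  1.44735835e+00] [-0.001  0.024  0.019 -0.001 -0.003 -0.001] [ 0.38286392 -0.17321893 -0.75024199]
[[323.0, 143.0], [323.0, 177.0], [244.0, 270.0], [248.0, 320.0], [203.0, 254.0], [245.0, 344.0]]
```

View pics/w6.png

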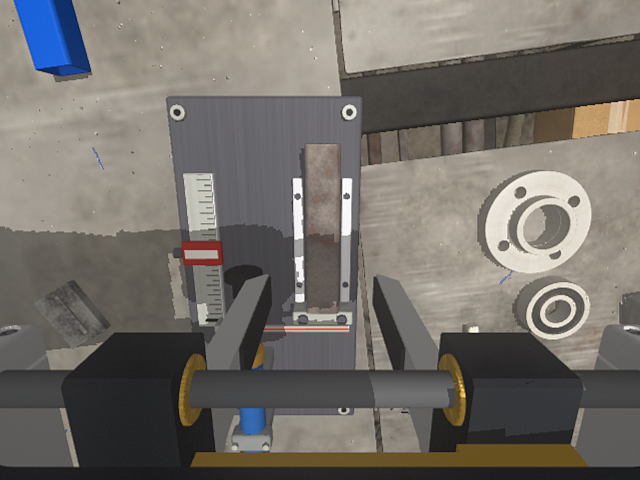

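The tube lies between the rails against the stop (columns 304-340, rows 143-312). The grip's front end is at (245,272), as predicted. I'll measure the band numerically.

```bash
python3 - <<'E'
from h import *
import pickle,cv2
g=np.array([544.8,-82.5,-.1225]); c,sn=np.cos(g[2]),np.sin(g[2])
loc=lambda X:np.array([c*(X[0]-g[0])+sn*(X[1]-g[1]),-sn*(X[0]-g[0])+c*(X[1]-g[1])])
for n in("w4","w6"):
    s,p=pickle.load(open(f"pics/{n}.pkl","rb"));I=cv2.imread(f"pics/{n}.png").astype(int);B,Gc,Rd=I[...,0],I[...,1],I[...,2]
    m=(Rd>1.8*Gc)&(Rd>60);m[:,:150]=0;m[:,250:]=0;m[:220]=0;m[300:]=0
    cols=np.nonzero(m.any(0))[0];cx=int(np.median(np.nonzero(m)[1]))
    out=[]
    for u in range(cx-8,cx+9,4):
        v=np.nonzero(m[:,u])[0]; gap=[k for k in range(v[0],v[-1]) if not m[k,u]]
        out.append((u,v[0],v[-1],gap[0] if gap else 0,gap[-1] if gap else 0))
    print(n,out)
    o=np.median(np.array(out),0)
    for nm,v,z in(("rider +y",o[1]-.5,27),("band+",o[3]-.5,27),("band-",o[4]+.5,27),("rider- (top or foot)",o[2]+.5,27)): print(nm,loc(ray(p,(o[0],v),z)[0]).round(1))
    G=I.mean(2)
    col=G[160:200,198:210].mean(1);k=np.abs(np.diff(col)).argmax();print("rule end y",loc(ray(p,(204,160+k+.5),20)[0]).round(1), "tube end", end=" ")
    if n=="w6":
        col=G[130:155,310:335].mean(1);k=np.abs(np.diff(col)).argmax();print(loc(ray(p,(322,130+k+.5),40)[0]).round(1))
E
```

```text
w4 [(202, np.int64(256), np.int64(277), 264, 272), (206, np.int64(256), np.int64(277), 264, 272), (210, np.int64(256), np.int64(277), 264, 272), (214, np.int64(256), np.int64(277), 264, 272), (218, np.int64(256), np.int64(277), 264, 272)]
rider +y [-57.3  40.7]
band+ [-57.9  32.8]
band- [-58.7  23.7]
rider- (top or foot) [-59.   18.6]
rule end y [-60.3 101. ] tube end w6 [(195, np.int64(241), np.int64(264), 250, 258), (199, np.int64(241), np.int64(264), 250, 258), (203, np.int64(241), np.int64(264), 250, 258), (207, np.int64(241), np.int64(264), 250, 258), (211, np.int64(242), np.int64(264), 250, 258)]
rider +y [-56.6  41.2]
band+ [-57.4  32.7]
band- [-58.1  24.1]
rider- (top or foot) [-58.7  18.3]
rule end y [-53.   95.8] tube end [ 50.8 125.3]
```

```bash
python3 -m creep '[[0.2,[-2.5,-3.3,0],0],[0.2,[-4.75,-6.5,0],0],[0.2,[-4.75,-6.5,0],0],[0.2,[-4.75,-6.5,3],0],[0.2,[-4.75,-6.5,6],0],[0.2,[-4.75,-6.5,6],0]]'
```

```text
clock: 15.4
eef_pos: [527.8, -79.4, 73.4]
eef_rot: [-3.134, -0.001, 1.447]
wrist_force: [0.3, -0.1, 0.4]
finger_gap: 56.0
finger_force: 0.0
```

```bash
python3 -m creep '[[0.2,[0,0,0],0],[0.2,[0,0,0],0]]'; python3 -c "
from cell import manip;import numpy as np
s=manip.read_state();g=np.array([544.8,-82.5]);c,n=np.cos(-.1225),np.sin(-.1225);d=s['eef_pos'][:2]-g
print(c*d[0]+n*d[1],-n*d[0]+c*d[1],s['eef_rot'],s['eef_pos'])"
```

```text
clock: 15.6
eef_pos: [530.7, -80.1, 78.8]
eef_rot: [3.14, 0.0, 1.448]
wrist_force: [0.2, -0.4, 0.1]
finger_gap: 56.6
finger_force: 0.0
-14.297409625539878 0.6728925194704773 [3.14014811e+00 1.23565589e-04 1.44752056e+00] [530.69195487 -80.08509441  78.80298637]
```

```bash
python3 -m creep '[[0.2,[0,-0.07,2],0],[0.2,[0,-0.07,3.5],0],[0.2,[0,-0.07,4.4],0],[0.2,[0,-0.07,4.6],0],[0.2,[0,-0.07,4.6],0],[-1,[0,-0.07,4.6],0],[-1,[0,-0.07,4.6],0],[-1,[0,-0.07,4.6],0],[-1,[0,-0.07,4.6],0],[-1,[0,-0.07,4.6],0],[-1,[0,-0.07,4.6],0],[-1,[0,-0.07,4.6],0]]' 30;python3 -m creep '[[-1,[0,0,0],0],[-1,[0,0,0],0],[-1,[0,0,0],0],[-1,[0,0,0],0],[-1,[0,0,0],0]]' 
```

```text
clock: 16.8
eef_pos: [529.9, -80.1, 31.8]
eef_rot: [3.14, 0.0, 1.447]
wrist_force: [5.6, -0.2, -2.6]
finger_gap: 19.0
finger_force: 30.0
clock: 17.3
eef_pos: [529.8, -80.1, 31.8]
eef_rot: [3.14, 0.0, 1.447]
wrist_force: [4.9, -0.4, -2.8]
finger_gap: 18.9
finger_force: 30.0
```

```bash
python3 -m creep '[[-1,[0.3,0,0],0],[-1,[0.6,0,0],0],[-1,[0.9,0,0],0],[-1,[1.2,0,0],0],[-1,[1.5,0,0],0],[-1,[1.8,0,0],0],[-1,[2.1,0,0],0],[-1,[2.4,0,0],0],[-1,[2.6,0,0],0],[-1,[2.8,0,0],0],[-1,[2.8,0,0],0],[-1,[2.8,0,0],0]]' 40; python3 snap.py w7; python3 - <<'E'
from h import *
import pickle,cv2
s,p=pickle.load(open("pics/w7.pkl","rb"));I=cv2.imread("pics/w7.png").astype(int)
g=np.array([544.8,-82.5,-.1225])
print("travel",np.hypot(s["eef_pos"][0]-529.8,s["eef_pos"][1]+80.1))
a=proj(p,W(g,[(-60,28,27),(-60,28,32),(-74,28,27),(-46,28,27),(-60,39,27),(-60,17,27)])).round(0).astype(int);print(a.tolist())
u=a[0,0]
for uu in range(u-30,u+31,10):
  print(uu,[tuple(int(x) for x in I[v,uu,::-1]//10) for v in range(a[4,1]-4,a[5,1]+8,2)])
E
```

```text
clock: 18.5
eef_pos: [533.2, -52.9, 31.8]
eef_rot: [3.14, 0.001, 1.447]
wrist_force: [3.9, -4.8, -3.3]
finger_gap: 18.7
finger_force: 40.0
18.5 [533.225172   -52.90609     31.79897197] [3.14006536e+00 9.58082686e-04 1.44734488e+00] [-0.001  0.001  0.002 -0.001 -0.001  0.   ] [ 3.94678675 -4.82495924 -3.25184457]
travel 27.408767655320993
[[246, 276], [245, 279], [223, 276], [269, 276], [245, 258], [247, 292]]
216 [(7, 7, 7), (7, 7, 7), (7, 7, 7), (6, 7, 7), (7, 7, 7), (7, 8, 7), (6, 6, 6), (7, 7, 7), (7, 7, 7), (7, 7, 7), (7, 7, 7), (7, 7, 7), (7, 7, 7), (6, 6, 6), (10, 10, 9), (10, 9, 9), (10, 9, 8), (10, 9, 9), (10, 9, 8), (10, 9, 9), (10, 10, 9), (10, 10, 9), (10, 10, 9)]
226 [(7, 7, 7), (10, 4, 4), (13, 5, 4), (13, 4, 4), (13, 4, 4), (13, 4, 4), (13, 5, 4), (13, 3, 2), (18, 17, 16), (18, 17, 16), (18, 17, 16), (18, 17, 16), (18, 17, 16), (18, 17, 17), (15, 9, 8), (13, 4, 3), (13, 4, 3), (13, 4, 3), (13, 4, 3), (7, 7, 7), (7, 7, 7), (7, 7, 7), (7, 7, 7)]
236 [(13, 12, 11), (10, 4, 4), (13, 5, 4), (13, 5, 4), (13, 5, 4), (13, 5, 4), (13, 5, 4), (13, 3, 3), (18, 18, 16), (18, 17, 16
[... 660 characters left out ...]
17), (14, 9, 8), (13, 4, 3), (13, 4, 3), (13, 4, 3), (12, 3, 3), (12, 12, 12), (13, 13, 12), (13, 13, 12), (13, 13, 12)]
266 [(10, 7, 7), (10, 4, 4), (12, 5, 4), (13, 5, 4), (13, 4, 4), (13, 4, 4), (13, 4, 4), (13, 2, 2), (18, 18, 17), (18, 17, 16), (18, 17, 16), (18, 17, 16), (18, 18, 17), (19, 19, 18), (14, 7, 6), (13, 4, 3), (13, 4, 4), (13, 4, 4), (12, 3, 3), (13, 13, 12), (13, 13, 12), (13, 13, 13), (6, 6, 6)]
276 [(7, 7, 7), (10, 4, 4), (10, 4, 4), (12, 4, 4), (12, 4, 4), (12, 4, 4), (12, 4, 4), (12, 4, 4), (12, 4, 4), (12, 4, 4), (13, 4, 3), (13, 4, 4), (13, 4, 3), (13, 4, 4), (12, 4, 4), (12, 4, 3), (12, 4, 3), (12, 3, 3), (12, 3, 2), (6, 6, 6), (8, 8, 8), (11, 10, 10), (12, 11, 11)]
```

The band is at rows 269-281 and no needle is over it yet. That is right: the needle starts at y = -35, so the total travel must be about 63 mm. I'll draw it out 35 mm more.

```bash
python3 -m creep '[[-1,[0.3,0,0],0],[-1,[0.6,0,0],0],[-1,[0.9,0,0],0],[-1,[1.2,0,0],0],[-1,[1.6,0,0],0],[-1,[2.0,0,0],0],[-1,[2.4,0,0],0],[-1,[2.8,0,0],0],[-1,[3.2,0,0],0],[-1,[3.4,0,0],0],[-1,[3.5,0,0],0],[-1,[3.5,0,0],0]]' 40; python3 -m creep '[[-1,[0,0,0],0],[-1,[0,0,0],0]]' >/dev/null; python3 snap.py w8; python3 - <<'E'
from h import *
import pickle,cv2
s,p=pickle.load(open("pics/w8.pkl","rb"));I=cv2.imread("pics/w8.png").astype(int)
g=np.array([544.8,-82.5,-.1225])
print("travel",np.hypot(s["eef_pos"][0]-529.8,s["eef_pos"][1]+80.1))
a=proj(p,W(g,[(-60,28,27),(-60,28,32),(-50,28,32),(-74,28,27),(-46,28,27),(-60,39,27),(-60,17,27)])).round(0).astype(int);print(a.tolist())
u=a[0,0]
for uu in list(range(u-16,u+40,8)):
  print(uu,a[5,1]-4,[tuple(int(x) for x in I[v,uu,::-1]//10) for v in range(a[5,1]-4,min(478,a[6,1]+10),2)])
E
```

```text
clock: 19.75
eef_pos: [537.5, -18.3, 31.8]
eef_rot: [3.14, 0.001, 1.447]
wrist_force: [4.6, -7.5, -2.3]
finger_gap: 18.9
finger_force: 40.0
19.95 [537.49985271 -18.43324038  31.83156011] [3.14011071e+00 1.26600861e-03 1.44729397e+00] [ 0.001 -0.001 -0.001 -0.     0.002  0.002] [ 2.28374866 -7.06104972 -2.49734077]
travel 62.145611057365095
[[250, 327], [248, 331], [264, 331], [227, 327], [272, 327], [249, 311], [250, 342]]
234 307 [(10, 2, 2), (10, 4, 3), (13, 4, 3), (13, 4, 3), (13, 3, 3), (13, 3, 3), (13, 3, 3), (16, 14, 13), (18, 17, 17), (18, 17, 16), (18, 17, 16), (18, 17, 16), (19, 19, 17), (2, 2, 2), (4, 4, 4), (4, 4, 4), (4, 3, 4), (4, 3, 3), (4, 4, 3), (3, 3, 3), (4, 3, 3), (4, 4, 3), (4, 3, 3)]
242 307 [(10, 2, 2), (10, 3, 3), (13, 4, 3), (13, 3, 3), (13, 4, 3), (13, 4, 3), (13, 3, 3), (16, 14, 13), (18, 17, 17), (18, 17, 16), (18, 17, 16), (18, 17, 16), (19, 19, 17), (2, 2, 2), (4, 3, 3), (4, 4, 4), (4, 3, 4), (4, 3, 3), (4, 4, 4), (4, 4, 4), (4, 3, 3), (3, 3, 3), (4, 3, 4)]
250 307 [(10, 3, 2), (10, 4, 3), (13, 4, 3), (13, 3, 3), (13, 4, 3), (13, 4, 3), (13, 3, 3), (16, 1
[... 687 characters left out ...]
), (4, 4, 4), (4, 3, 4), (4, 4, 3), (4, 3, 4), (4, 4, 4), (4, 3, 4)]
274 307 [(11, 11, 11), (12, 11, 11), (12, 11, 11), (11, 11, 11), (12, 11, 11), (11, 11, 11), (11, 11, 11), (11, 11, 11), (11, 11, 11), (12, 11, 11), (12, 11, 11), (11, 11, 11), (12, 12, 12), (3, 3, 3), (4, 4, 4), (4, 4, 4), (4, 4, 4), (4, 3, 4), (4, 4, 4), (4, 4, 4), (4, 3, 3), (4, 3, 3), (4, 3, 3)]
282 307 [(11, 11, 11), (11, 11, 11), (11, 11, 11), (11, 11, 11), (11, 11, 11), (11, 11, 11), (12, 11, 11), (11, 11, 11), (12, 11, 11), (11, 11, 11), (11, 11, 11), (11, 11, 11), (11, 11, 11), (11, 11, 11), (11, 11, 11), (11, 11, 11), (11, 11, 11), (11, 11, 11), (12, 11, 11), (11, 11, 11), (11, 11, 11), (11, 11, 11), (11, 11, 11)]
```

```bash
python3 -m creep '[[-1,[0.1,0,0],0],[-1,[0.1,0,0],0],[-1,[0.1,0,0],0]]' 40; python3 snap.py w9; python3 - <<'E'
from h import *
import pickle,cv2
g=np.array([544.8,-82.5,-.1225])
for n in("w8","w9"):
  s,p=pickle.load(open(f"pics/{n}.pkl","rb"));I=cv2.imread(f"pics/{n}.png").astype(int).mean(2).astype(int)
  print("travel",np.hypot(s["eef_pos"][0]-529.8,s["eef_pos"][1]+80.1))
  print("pred band +y edge, centre, needle top edge/centre", proj(p,W(g,[(-58,32.2,27),(-58,28.2,27),(-58,29.2,32),(-58,28.2,32)])).round(1).tolist())
  for u in(236,244,248,252,256,260): print(u,318,I[318:338,u].tolist())
from cell import manip
I=manip.camera("scene").astype(int);p=manip.camera_params("scene")
q=proj(p,W(g,[(-60,28.2,27),(-60,39,27),(-60,17,27),(-78,28.2,27),(-42,28.2,27)])).round(1);print(q.tolist())
u,v=q[0].round().astype(int)
for r in range(v-8,v+9): print(r,[f"{x[0]//10},{x[1]//10}" for x in I[r,u-12:u+13]])
E
```

```text
clock: 20.3
eef_pos: [537.6, -17.5, 31.8]
eef_rot: [3.14, 0.001, 1.447]
wrist_force: [3.3, -7.0, -1.6]
finger_gap: 19.0
finger_force: 40.0
20.3 [537.6153816  -17.46582915  31.83952814] [3.14016156e+00 1.27191963e-03 1.44722981e+00] [ 0.001 -0.001  0.     0.001 -0.002  0.   ] [ 3.31885142 -7.04727495 -1.57120285]
travel 62.145611057365095
pred band +y edge, centre, needle top edge/centre [[252.3, 321.0], [252.6, 326.7], [251.0, 329.3], [251.1, 330.8]]
236 318 [70, 67, 56, 147, 179, 176, 176, 173, 174, 175, 173, 174, 177, 187, 118, 24, 39, 42, 41, 43]
244 318 [70, 68, 54, 149, 181, 180, 175, 178, 176, 176, 176, 176, 177, 191, 122, 27, 38, 42, 41, 43]
248 318 [68, 69, 57, 148, 180, 180, 178, 176, 176, 175, 177, 178, 184, 197, 128, 29, 38, 43, 41, 42]
252 318 [71, 69, 54, 149, 181, 179, 176, 177, 176, 177, 178, 187, 143, 62, 34, 41, 42, 41, 42, 42]
256 318 [71, 68, 55, 149, 180, 180, 177, 178, 177, 178, 177, 187, 143, 62, 33, 42, 42, 41, 43, 43]
260 318 [68, 69, 55, 148, 181, 180, 178, 178, 179, 179, 180, 189, 143, 62, 32, 40, 42, 42, 42, 41]
travel 63.11988235338202
pred band +y edge, c
[... 3659 characters left out ...]
15', '13,13', '13,13', '12,13', '9,9', '9,9', '10,10']
296 ['10,10', '9,9', '10,9', '9,9', '8,8', '9,9', '9,9', '10,9', '12,7', '14,7', '14,8', '15,12', '15,15', '16,16', '16,16', '16,16', '16,16', '16,16', '15,16', '16,16', '15,15', '15,15', '16,17', '9,9', '9,10']
297 ['12,11', '10,9', '9,9', '10,10', '9,9', '9,9', '9,9', '9,9', '10,9', '13,10', '14,13', '17,17', '17,17', '16,16', '16,16', '16,16', '16,16', '16,16', '16,16', '16,16', '16,16', '15,15', '14,14', '14,14', '10,10']
298 ['12,12', '11,11', '9,9', '9,9', '9,9', '9,9', '9,9', '9,9', '9,9', '10,10', '13,13', '18,18', '18,18', '16,16', '16,16', '16,16', '16,16', '16,16', '16,16', '16,16', '16,16', '15,16', '15,15', '13,13', '11,11']
```

The needle's top edge is at row 330.3, against 330.7 predicted for dead centre, so it is about 0.3 mm off the band's middle. The scene camera also shows it as a dark line midway across the white. The rod is still and firmly held, so I'm handing in.

```bash
python3 -c "
from cell import manip
print(manip.sign_off())"
```

```text
the job is handed in; nothing more can be done
None
```

I handed the job in at about 20 s with the tube released against the end stop and the pull grip held with the needle about 0.3 mm from the middle of the white band; the hand-in gave no verdict.

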